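# Shut down the wax heater for the evening

## Task

Shut the wax heater down for the evening: turn its thermostat knob all the way anticlockwise to its end stop, and set the lid gently on the heater's pot so that it sits level and fully home. Leave the plaster cast, the jar and the wax knife where they are.

Things in the scene. Friction and masses are not known exactly. Their poses are not given: they have to be found in the camera images.
- heater: The wax heater, fixed: a white housing 270 mm long (x), 150 wide (y), its flat deck 60 mm above the bench. Origin: its centre on the bench; x runs from the control panel (operator's end) to the pot, z up. On the x axis stand the knob (85 mm from the origin towards -x) and the pot (62 mm towards +x) in a round white jacket, 116 mm across, up to 100 mm above the bench. Lamp and scale are flat.
- thermostat (a joint): Knob angle in rad about its upright axis: 0 at the off end stop (fully anticlockwise seen from above), growing clockwise, to 4.71 at the other stop; starts 1.2 to 3.4 from off. Turns against a steady friction of 0.08 N m (about 3 to 4 N pushed near the end of its bar), has no spring or click, stays where it is left. The stop is rigid.
- knob_top (a point): Centre of the top of the knob's bar, on the knob's axis, 95 mm above the bench. The black knob has a round skirt 60 mm across, its top 71 mm above the bench, and across it an upright bar grip, 56 mm long, 14 thick, 24 high (from 71 to 95 mm above the bench), centred on the axis. This frame turns with the knob: x points along the bar to its pointer end, z up.
- knob_nose (a point): Point at the knob's pointer end, 34 mm from its axis, 95 mm above the bench; turns with the knob. At this end a nose 8 mm thick, its top 83 mm above the bench, sticks out 6 mm past the bar, and a white line on the bar marks it.
- off_mark (a point): The small ring mark printed on the panel at 41.5 mm from the knob's axis: the pointer end points at it when the knob is at its off stop.
- pot_mouth (a point): Centre of the pot's mouth, level with its rim, 112 mm above the bench. The aluminium pot is 100 mm across at the rim (inside 91 mm) with a 4 mm wall, and flares like a funnel: inside it narrows to 68 mm across at 26 mm below the rim; the pot is empty, 48 mm deep.
- lid: The pot's loose aluminium lid, 65 mm high, about 140 g. Origin: centre of its flat underside, z up. The underside is a dome, 44 mm across at the bottom, 83 mm at 24 mm up, where a flange 108 mm across and 4 to 6 mm thick begins. It starts standing on the bench on either side of the heater. Fully home, the flange lies on the pot's rim, the origin 24 mm below pot_mouth; the dome, with 4 mm of play, guides it in.
- cast: Bystander: a cream plaster dental cast, 62 x 70 mm and 38 mm high, loose on the bench on the side of the heater where the lid is not. Origin: centre of its underside.
- jar: Bystander: an amber jar with a white cap, 64 mm across and 85 mm high, loose on the bench. Origin: centre of its underside.
- wax_knife: Bystander: a wax knife with a wooden handle and a steel blade, 195 mm long and 14 mm high, lying loose on the bench. Origin: on the bench under about its middle; x runs along it to the blade.
- lid_knob (a point): Middle of the round black hand knob on top of the lid, 53.5 mm above the lid's origin. The knob is 32 mm across and 23 mm high (42 to 65 mm above the origin), on a neck 16 mm thick; the flange below it ends 30 mm above the origin.
Not all that is in view belongs to the job. Several things have the shape of the lid; the one meant has the colours described above.

How it is judged:
By the outcome, as a careful person would: the job done as asked, in the order asked, and still so for the second after the job is handed in, with the robot touching nothing.
It also fails if it takes over 67 s, if anything falls off the work surface, if the arm or the gripper's body presses on something with over 40 N, if the wrist force passes 120 N, or if a joint passes its speed limit or range.

## Robot

A 6-joint arm with a two-finger parallel gripper is mounted at the origin on the work surface. World frame = base frame: x ahead of the robot, y to its left, z up, the work surface at z = 0. Lengths are in m, angles in degrees, forces in N, time in s.
With the tool pointing down it reaches from about 0.3 to 0.75 m from the base axis. Payload 8.5 kg.
Tool frame: the origin (TCP) lies on the centre line of the jaws, within the pads' length; the fingertips stand 19 mm ahead of it and the grasp point (between the pads) is the TCP; z points along the fingers, x is the direction in which the jaws open and shut, and the axes are right-handed (so a half turn about z gives the same grasp; the last joint's range is limited). The gripper opens to 85 mm and grips with 20 to 120 N. Pads are 22 mm wide; open, the fingers measure 114 mm over their backs; the gripper's body (76 mm by 85 mm) begins 54 mm behind the grasp point. The pads swing forward as they close: fully open they stand 13 mm farther back than shut.
Start: joints at [-12.336, 21.807, 74.336, -0, 83.858, -12.336], TCP at [0.55, 0, 0.25] pointing down, gripper open.
Joint ranges: [-178.18, 178.18], [-50.72, 133.34], [12.68, 142.11], [-81.47, 261.47], [9.98, 163.14], [-165.26, 165.26]. Speed limits (degrees/s): [136.94, 136.94, 180, 180, 180, 180].

## Interface

Orientations are given as a 3x3 rotation matrix whose columns are the frame's x, y, z axes.
In Python, from rig import env, cams, order gives the robot as it stands.
- The arm moves only by the tool step_arm, never from a script. Its argument "steps" is a list of rows, each an object with "xyz": the shift along the tool's x, y, z normalised to -1 to 1, where 1 is 0.04 m, a list of three; "turn": the turn, a rotation vector about the tool's x, y, z normalised to -1 to 1, where 1 is 0.08 rad, a list of three; "gripper": the gripper command: -1 is shut, 1 is fully open, values between are in proportion. A call has 1 to 20 rows; each row shifts and turns the commanded pose from where the row before left it, along the tool's axes as they then stand; what a row does not reach is not made up. A row lasts 1/12 s, in which the tool goes at most 41.7 mm and 7.16 degrees, less where a joint would pass 70% of its speed; a pose out of reach is approached as far as the arm can. A call with a number of a shift or a turn outside -1 to 1 is refused whole. A call with a gripper value outside its range is refused whole. The fingers move at their own pace and stop on an object; "squeeze" is the grip in N (left out, the last holds). Time passes only in rows, so rows that do not move let the fingers close. It gives the time, the measured TCP pose, the force and the opening at its end, in the units of the state.
- env.observe(): the state, without advancing time (a new reading comes with each control period).
- cams.get_image(name): name is "scene" or "side" or "wrist"; returns (picture, depth): 420x560x3 uint8, red, green, blue; 420x560 float32, m along the optical axis (not along the pixel's ray), 0 where there is no reading.
- cams.camera_info(name): a dict with "fx", "fy", "cx", "cy" (pixels), "extrinsics" (4x4, takes a point from camera to world coordinates). Camera axes: x right, y down, z forward; pixel columns grow to the right and rows downward; lengths in m; the calibration is good to about 2 mm. The wrist camera is an equidistant fisheye: a pixel r from the principal point sees the ray r / f radians off the axis. A picture is of the moment at which its call begins: read the wrist's pose just before it. camera_info takes no time and is no camera call; for the wrist camera it gives the pose at the moment of the call.
- order.close_job(): hands the job in, once; it reports no verdict.
The state is a dict: "time_s": time; "q": joint angles; "qvel": joint speeds; "joint_efforts": joint torques, N m; "position": TCP position; "tool_rot": TCP orientation; "ft_force": force on the tool from outside, world axes, zero at the start; "wrist_torque": the same for the moment, N m; "grip_width": finger opening in m.
Only numpy, scipy, OpenCV 4.12 (cv2) and the standard library are available. Lean on these libraries where they do the work, as an engineer would, in place of code of your own. Each camera call takes 0.05 s, during which the arm holds its last target. There are 200 camera calls.

## Working session

There is one attempt and no reset: what is moved stays moved. The work goes in short steps, Python scripts to look and compute and a tool call to move; the robot and the scene stay as the last step left them, time stands still between calls to the robot, and variables do not carry over. Pictures are saved under pics/ and viewed, about 8 in all and at most 12, crops included, and the job is handed in when it is done.

Besides the shell and the picture viewer there is one more tool, called after "Emit:" as name(argument=value, ...) on one line, values as JSON. step_arm: Moves the arm, as the interface text tells. Scaled input: -1 to 1 covers 0.04 m each way for a shift and 0.08 rad each way for a turn. Its arguments: {"type":"object","properties":{"steps":{"type":"array"},"squeeze":{"type":"number"}},"required":["steps"]}

```bash
mkdir -p pics; cat > h.py <<'E'
from rig import env,cams,order
import numpy as np,cv2
def grab(n,save=None):
    i=cams.camera_info(n); p,d=cams.get_image(n)
    if save: cv2.imwrite(f'pics/{save}.png',p[...,::-1])
    np.savez(f'{n}.npz',p=p,d=d,E=np.array(i['extrinsics']),k=[i['fx'],i['fy'],i['cx'],i['cy']])
def cloud(n):
    z=np.load(f'{n}.npz');d=z['d'];fx,fy,cx,cy=z['k']
    v,u=np.mgrid[:d.shape[0],:d.shape[1]].astype(float)
    if n=='wrist':
        x=(u-cx)/fx;y=(v-cy)/fy;r=np.hypot(x,y)+1e-9;s=np.tan(np.minimum(r,1.5))/r
        P=np.stack([x*s*d,y*s*d,d],-1)
    else: P=np.stack([(u-cx)/fx*d,(v-cy)/fy*d,d],-1)
    W=P@z['E'][:3,:3].T+z['E'][:3,3]; W[d==0]=np.nan
    return z['p'],W
E
python3 - <<'E'
from h import *
import cv2
for n in('scene','side'):
    grab(n,n); i=cams.camera_info(n); print(n,np.round(i['extrinsics'],3).tolist(),i['fx'])
s=env.observe();print(s)
E
```

```text
scene [[-0.492, 0.595, -0.636, 1.215], [0.871, 0.331, -0.364, 0.377], [-0.007, -0.732, -0.681, 0.872], [0.0, 0.0, 0.0, 1.0]] 510.24622411257354
side [[-0.906, -0.319, 0.278, 0.116], [-0.423, 0.711, -0.562, 0.726], [-0.018, -0.627, -0.779, 1.153], [0.0, 0.0, 0.0, 1.0]] 542.2263661910366
{'time_s': 0.1, 'q': array([-1.23358135e+01,  2.18374250e+01,  7.43787406e+01,  3.12045685e-03,
        8.38599344e+01, -1.23342075e+01]), 'qvel': array([ 0.0077988 , -0.12711331, -0.1375598 ,  0.01103125,  0.00580569,
        0.00325631]), 'joint_efforts': array([ 3.76895419e-03, -4.49219084e+01, -2.31655884e+01, -2.33104493e-04,
        3.63802450e-03,  7.57992581e-06]), 'position': array([5.49761391e-01, 6.27572590e-05, 2.49780580e-01]), 'tool_rot': array([[ 9.99999173e-01, -3.41068980e-05, -1.28596081e-03],
       [-3.36739969e-05, -9.99999943e-01,  3.36656497e-04],
       [-1.28597222e-03, -3.36612915e-04, -9.99999116e-01]]), 'ft_force': array([-1.02845304,  0.13686806, -0.02827888]), 'wrist_torque': array([0.01302244, 0.01072426, 0.00338302]), 'grip_width': 0.08508027252628302}
```

```bash
python3 -c "
from h import *
grab('wrist','wrist0')"; ls pics
```

```text
scene.png
side.png
wrist0.png
```

View pics/scene.png

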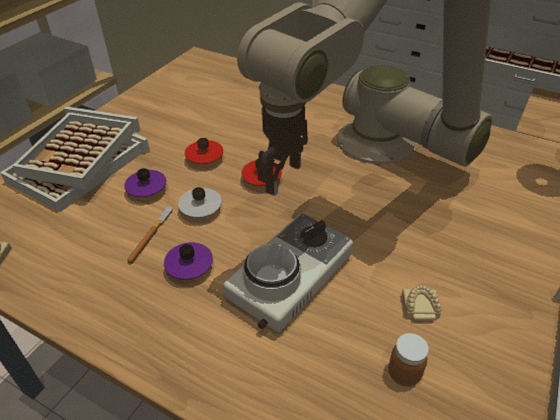

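View pics/side.png

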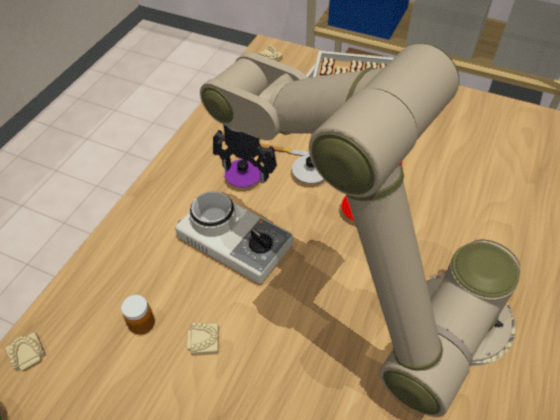

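The scene picture shows the aluminium lid at about (200,203), with purple and red decoys around it. The pot is at (272,268), the knob at (314,234), the knife at (150,235), the cast at (422,302) and the jar at (409,360). The side view agrees: lid (310,170), pot (212,212), knob (260,240).

```bash
python3 - <<'E'
from h import *
from scipy.optimize import least_squares
def circ(P):
    f=lambda c:np.hypot(P[:,0]-c[0],P[:,1]-c[1])-c[2]
    r=least_squares(f,[*P[:,:2].mean(0),.05],loss='soft_l1',f_scale=.002); return r.x.round(4),len(P)
def win(W,p,u0,u1,v0,v1,z0,z1):
    Q=W[v0:v1,u0:u1].reshape(-1,3);c=p[v0:v1,u0:u1].reshape(-1,3).astype(int)
    m=(Q[:,2]>z0)&(Q[:,2]<z1);return Q[m],c[m]
B={'scene':dict(lid=(170,228,180,225),pot=(235,305,235,305),knob=(290,340,212,255),h=(215,365,205,335)),
   'side':dict(lid=(288,330,152,188),pot=(185,242,190,236),knob=(240,280,225,262),h=(165,300,180,285))}
for n in B:
    p,W=cloud(n);b=B[n]
    Q,c=win(W,p,*b['lid'],.004,.08);k=c.sum(1)<150
    kn=Q[k&(Q[:,2]>.045)];print(n,'lid knob',kn.mean(0).round(4),kn[:,2].max(),'box',(kn.min(0)+kn.max(0))/2, 'z of silver',np.percentile(Q[~k][:,2],[5,50,95]))
    f=Q[(Q[:,2]>.022)&(Q[:,2]<.034)];print(' flange box',(f.min(0)+f.max(0))/2,f.max(0)-f.min(0),len(f))
    r,_=win(W,p,*b['pot'],.107,.118);print(' pot rim',circ(r), np.median(r[:,2]))
    Q,c=win(W,p,*b['h'],.054,.066);rect=cv2.minAreaRect(Q[:,:2].astype(np.float32)*1000);print(' deck',rect)
    Q,c=win(W,p,*b['knob'],.0885,.102);rect=cv2.minAreaRect(Q[:,:2].astype(np.float32)*1000);print(' bar',rect,len(Q),Q[:,2].max())
    k=c.sum(1)>330; print('  white',Q[k].mean(0) if k.any() else None,k.sum())
a=cv2.imread('pics/scene.png')[205:265,280:350];b=cv2.imread('pics/side.png')[215:275,225:295]
w=cv2.imread('pics/wrist0.png')
top=np.hstack([cv2.resize(x,(400,343),interpolation=cv2.INTER_CUBIC) for x in(a,b)])
cv2.imwrite('pics/kn.png',top)
E
```

```text
scene lid knob [ 0.501  -0.2663  0.06  ] 0.06761614307059727 box [ 0.49932684 -0.26830138  0.05639675] z of silver [0.02448605 0.02852695 0.03243193]
 flange box [ 0.49682091 -0.27191469  0.02797483] [0.10824646 0.10835235 0.01170339] 864
 pot rim (array([0.6445, 0.0235, 0.0468]), 359) 0.11065383655733751
 deck ((583.2070922851562, 33.15226745605469), (151.00962829589844, 271.18023681640625), 81.38214874267578)
 bar ((531.5355224609375, 41.37775421142578), (26.608510971069336, 121.98131561279297), 83.59814453125) 146 0.10089829217191104
  white [0.54773896 0.04417568 0.0980575 ] 2
side lid knob [ 0.4945 -0.2585  0.0598] 0.06997464623402139 box [ 0.49412936 -0.26041864  0.05834312] z of silver [0.00695647 0.02783894 0.034524  ]
 flange box [ 0.49554429 -0.26629985  0.02804455] [0.10050235 0.10173814 0.01177881] 480
 pot rim (array([0.6397, 0.0256, 0.0469]), 203) 0.11061501972957766
 deck ((578.0128173828125, 35.339942932128906), (150.8852996826172, 270.1676025390625), 81.45504760742188)
 bar ((494.445556640625, 48.07541275024414), (14.891751289367676, 55.576839447021484), 67.54667663574219) 118 0.09984539099162704
  white [0.50269651 0.04403205 0.0949041 ] 1
```

View pics/wrist0.png

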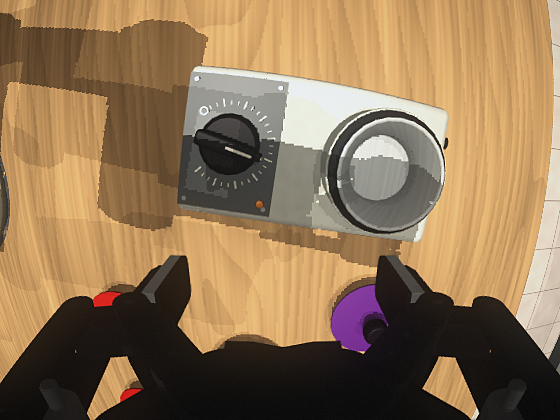

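View pics/kn.png

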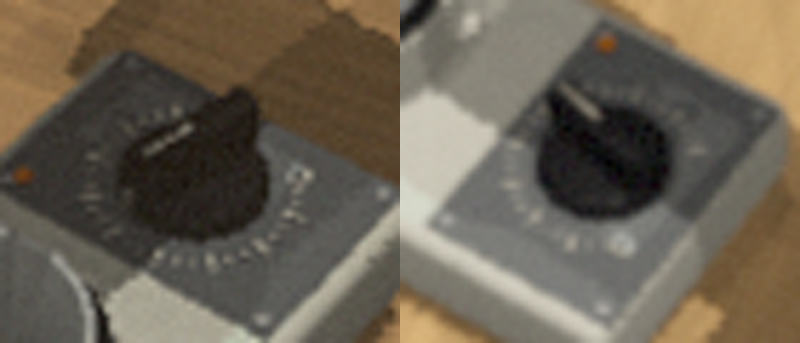

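The wrist picture shows the heater with the knob at (228,143). Its white line is at the right end of the bar, pointing at about -22° in world axes, and the off ring is at (204,110). The crops agree. That means roughly 148° anticlockwise to go. I'll refine this from the wrist depth.

```bash
python3 - <<'E'
from h import *
p,W=cloud('wrist')
from scipy.optimize import least_squares
def circ(P):
    f=lambda c:np.hypot(P[:,0]-c[0],P[:,1]-c[1])-c[2]
    return least_squares(f,[*P[:,:2].mean(0),.05],loss='soft_l1',f_scale=.002).x.round(4)
def at(u,v,z):
    d=np.load('wrist.npz');fx,fy,cx,cy=d['k'];x=(u-cx)/fx;y=(v-cy)/fy;r=np.hypot(x,y)
    ray=np.array([x*np.sin(r)/r,y*np.sin(r)/r,np.cos(r)]);E=d['E'];w=E[:3,:3]@ray;return (E[:3,3]+w*(z-E[2,3])/w[2]).round(4)
Z=W[...,2];v,u=np.mgrid[:420,:560]
def m(u0,u1,v0,v1,z0,z1): return W[(u>=u0)&(u<u1)&(v>=v0)&(v<v1)&(Z>z0)&(Z<z1)]
print('rim',circ(m(315,455,100,245,.106,.118)))
Q=m(170,455,55,245,.05,.068);print('deck',cv2.minAreaRect(Q[:,:2].astype(np.float32)*1000),np.median(Q[:,2]))
Q=m(185,275,110,180,.0885,.1);print('bar',cv2.minAreaRect(Q[:,:2].astype(np.float32)*1000),np.median(Q[:,2]),len(Q))
print('line',at(227,149,.095),at(251,157,.095),'ring',at(204,110,.06))
for n in('scene','side'):
    p,W=cloud(n);hsv=cv2.cvtColor(p,cv2.COLOR_RGB2HSV);Z=W[...,2]
    for nm,k in(('red',((hsv[...,0]<6)|(hsv[...,0]>174))),('purple',(hsv[...,0]>125)&(hsv[...,0]<160))):
        mk=(k&(hsv[...,1]>150)&(hsv[...,2]>60)&(Z>.015)&(Z<.05)).astype(np.uint8)
        c,l,s,_=cv2.connectedComponentsWithStats(mk)
        for i in range(1,c):
            if s[i,4]>80: q=W[l==i];print(n,nm,((q.min(0)+q.max(0))/2).round(3),s[i,4])
E
```

```text
rim [0.6426 0.0262 0.0462]
deck ((582.1085205078125, 35.049095153808594), (151.22579956054688, 267.6614990234375), 81.54792022705078) 0.060688248156762326
bar ((497.955810546875, 48.02083206176758), (14.523880958557129, 55.45730209350586), 68.3538589477539) 0.0950073228436028 998
line [0.5016 0.0453 0.095 ] [0.5224 0.0381 0.095 ] ring [0.4733 0.0815 0.06  ]
scene red [ 0.319 -0.386  0.033] 583
scene red [ 0.33  -0.209  0.037] 298
scene purple [ 0.503 -0.441  0.034] 513
scene purple [ 0.665 -0.179  0.035] 860
side red [ 0.345 -0.178  0.03 ] 158
side purple [ 0.658 -0.174  0.035] 546
```

Emit:
step_arm(steps=[{"xyz": [-0.435,-0.396,0.66],"turn": [0,0,0],"gripper": 1},{"xyz": [-0.435,-0.396,0.66],"turn": [0,0,0],"gripper": 1},{"xyz": [-0.435,-0.396,0.66],"turn": [0,0,0],"gripper": 1},{"xyz": [0,0,0],"turn": [0,0,1],"gripper": 1},{"xyz": [0,0,0],"turn": [0,0,1],"gripper": 1},{"xyz": [0,0,0],"turn": [0,0,1],"gripper": 1},{"xyz": [0,0,0],"turn": [0,0,1],"gripper": 1},{"xyz": [0,0,0],"turn": [0,0,1],"gripper": 1},{"xyz": [0,0,0],"turn": [0,0,1],"gripper": 1},{"xyz": [0,0,0],"turn": [0,0,1],"gripper": 1},{"xyz": [0,0,0],"turn": [0,0,1],"gripper": 1},{"xyz": [0,0,0],"turn": [0,0,1],"gripper": 1},{"xyz": [0,0,0],"turn": [0,0,1],"gripper": 1},{"xyz": [0,0,0],"turn": [0,0,1],"gripper": 1},{"xyz": [0,0,0],"turn": [0,0,1],"gripper": 1},{"xyz": [0,0,0],"turn": [0,0,1],"gripper": 1},{"xyz": [0,0,0],"turn": [0,0,1],"gripper": 1},{"xyz": [0,0,0],"turn": [0,0,1],"gripper": 1},{"xyz": [0,0,0],"turn": [0,0,1],"gripper": 1},{"xyz": [0,0,0],"turn": [0,0,1],"gripper": 1}], squeeze=40)

```text
time_s: 1.82
position: [0.4977, 0.0475, 0.1709]
tool_rot: [[0.205, -0.979, -0.0], [-0.979, -0.205, 0.0], [-0.0, 0.0, -1.0]]
ft_force: [-0.7, 1.5, -0.8]
grip_width: 0.0853
```

Emit:
step_arm(steps=[{"xyz": [0,0,0],"turn": [0,0,1],"gripper": 1},{"xyz": [0,0,0],"turn": [0,0,1],"gripper": 1},{"xyz": [0,0,0],"turn": [0,0,1],"gripper": 1},{"xyz": [0,0,0],"turn": [0,0,1],"gripper": 1},{"xyz": [0,0,0],"turn": [0,0,1],"gripper": 1},{"xyz": [0,0,0],"turn": [0,0,1],"gripper": 1},{"xyz": [0,0,0],"turn": [0,0,1],"gripper": 1},{"xyz": [0,0,0],"turn": [0,0,0.36],"gripper": 1},{"xyz": [0,0,0],"turn": [0,0,0],"gripper": 1},{"xyz": [0,0,0],"turn": [0,0,0],"gripper": 1}])

```text
time_s: 2.65
position: [0.4977, 0.0475, 0.171]
tool_rot: [[-0.368, -0.93, -0.0], [-0.93, 0.368, 0.0], [0.0, 0.0, -1.0]]
ft_force: [0.2, 0.0, 1.0]
grip_width: 0.0852
```

```bash
cat >> h.py <<'E'
def st():
    s=env.observe();R=s['tool_rot'];print('t',round(s['time_s'],2),'p',s['position'].round(4),'yaw',round(float(np.degrees(np.arctan2(R[1,0],R[0,0]))),2),'F',s['ft_force'].round(1),'T',s['wrist_torque'].round(2),'w',round(s['grip_width'],4),'q',s['q'].round(0));return s
def rel(s,tgt): # world target -> tool units
    print('tool units',(s['tool_rot'].T@(np.array(tgt)-s['position'])/.04).round(3))
E
python3 - <<'E'
from h import *
s=st();rel(s,[.4977,.0476,.094])
grab('wrist','w1');p,W=cloud('wrist');Z=W[...,2]
e=W[...,:2]-[.4977,.0476]
Q=W[(np.hypot(e[...,0],e[...,1])<.045)&(Z>.0885)&(Z<.1)]
print('bar',cv2.minAreaRect(Q[:,:2].astype(np.float32)*1000),len(Q),np.median(Q[:,2]))
E
```

```text
t 2.65 p [0.4977 0.0475 0.171 ] yaw -111.59 F [0.2 0.  1. ] T [ 0.02  0.04 -0.02] w 0.0852 q [ -8.  21.  90.  -0.  69. 103.]
tool units [-0.002 -0.     1.925]
bar ((498.2613220214844, 47.56516647338867), (14.049707412719727, 55.351173400878906), 68.05091094970703) 1751 0.09510553180280912
```

Emit:
step_arm(steps=[{"xyz": [0,0,0.5],"turn": [0,0,0],"gripper": 1},{"xyz": [0,0,0.5],"turn": [0,0,0],"gripper": 1},{"xyz": [0,0,0.5],"turn": [0,0,0],"gripper": 0},{"xyz": [0,0,0.4],"turn": [0,0,0],"gripper": -0.4},{"xyz": [0,0,0],"turn": [0,0,0],"gripper": -1},{"xyz": [0,0,0],"turn": [0,0,0],"gripper": -1},{"xyz": [0,0,0],"turn": [0,0,0],"gripper": -1},{"xyz": [0,0,0],"turn": [0,0,0],"gripper": -1},{"xyz": [0,0,0],"turn": [0,0,0],"gripper": -1},{"xyz": [0,0,0],"turn": [0,0,0],"gripper": -1}], squeeze=40)

```text
time_s: 3.53
position: [0.4979, 0.0464, 0.0965]
tool_rot: [[-0.369, -0.93, 0.001], [-0.93, 0.369, -0.003], [0.002, -0.002, -1.0]]
ft_force: [-3.5, -7.7, 4.9]
grip_width: 0.013
```

```bash
python3 -c "
from h import *
st()"
```

```text
t 3.53 p [0.4979 0.0464 0.0965] yaw -111.63 F [-3.5 -7.7  4.9] T [-1.14  0.58 -0.04] w 0.013 q [ -8.  27.  95.  -0.  58. 104.]
```

Emit:
step_arm(steps=[{"xyz": [0.03,0,-0.03],"turn": [0,0,0],"gripper": -1},{"xyz": [0,0,0],"turn": [0,0,-0.5],"gripper": -1},{"xyz": [0,0,0],"turn": [0,0,-1],"gripper": -1},{"xyz": [0,0,0],"turn": [0,0,-1],"gripper": -1},{"xyz": [0,0,0],"turn": [0,0,-1],"gripper": -1},{"xyz": [0,0,0],"turn": [0,0,-1],"gripper": -1},{"xyz": [0,0,0],"turn": [0,0,-1],"gripper": -1},{"xyz": [0,0,0],"turn": [0,0,-1],"gripper": -1}])

```text
time_s: 4.2
position: [0.4978, 0.0461, 0.0967]
tool_rot: [[0.145, -0.989, 0.001], [-0.989, -0.145, -0.0], [0.001, -0.001, -1.0]]
ft_force: [1.7, -2.3, -8.1]
grip_width: 0.0132
```

```bash
python3 -c "
from h import *
st()"
```

```text
t 4.2 p [0.4978 0.0461 0.0967] yaw -81.65 F [ 1.7 -2.3 -8.1] T [-0.3  -0.38 -0.13] w 0.0132 q [-8. 27. 95. -0. 58. 73.]
```

Emit:
step_arm(steps=[{"xyz": [0,0,0],"turn": [0,0,-1],"gripper": -1},{"xyz": [0,0,0],"turn": [0,0,-1],"gripper": -1},{"xyz": [0,0,0],"turn": [0,0,-1],"gripper": -1},{"xyz": [0,0,0],"turn": [0,0,-1],"gripper": -1},{"xyz": [0,0,0],"turn": [0,0,-1],"gripper": -1},{"xyz": [0,0,0],"turn": [0,0,-1],"gripper": -1},{"xyz": [0,0,0],"turn": [0,0,-1],"gripper": -1},{"xyz": [0,0,0],"turn": [0,0,-1],"gripper": -1},{"xyz": [0,0,0],"turn": [0,0,-1],"gripper": -1},{"xyz": [0,0,0],"turn": [0,0,-1],"gripper": -1},{"xyz": [0,0,0],"turn": [0,0,-1],"gripper": -1},{"xyz": [0,0,0],"turn": [0,0,-1],"gripper": -1},{"xyz": [0,0,0],"turn": [0,0,-1],"gripper": -1},{"xyz": [0,0,0],"turn": [0,0,-1],"gripper": -1},{"xyz": [0,0,0],"turn": [0,0,-1],"gripper": -1},{"xyz": [0,0,0],"turn": [0,0,-1],"gripper": -1},{"xyz": [0,0,0],"turn": [0,0,-1],"gripper": -1},{"xyz": [0,0,0],"turn": [0,0,-1],"gripper": -1},{"xyz": [0,0,0],"turn": [0,0,-1],"gripper": -1},{"xyz": [0,0,0],"turn": [0,0,-1],"gripper": -1}])

```text
time_s: 5.87
position: [0.4978, 0.0459, 0.0967]
tool_rot: [[0.985, 0.174, 0.001], [0.174, -0.985, -0.001], [0.001, 0.001, -1.0]]
ft_force: [2.5, -3.7, -8.0]
grip_width: 0.0131
```

```bash
python3 -c "
from h import *
st()"
```

```text
t 5.87 p [0.4978 0.0459 0.0967] yaw 10.03 F [ 2.5 -3.7 -8. ] T [-0.61 -0.33 -0.15] w 0.0131 q [ -8.  27.  95.  -0.  58. -18.]
```

Emit:
step_arm(steps=[{"xyz": [0,0,0],"turn": [0,0,-1],"gripper": -1},{"xyz": [0,0,0],"turn": [0,0,-1],"gripper": -1},{"xyz": [0,0,0],"turn": [0,0,-1],"gripper": -1},{"xyz": [0,0,0],"turn": [0,0,-1],"gripper": -1},{"xyz": [0,0,0],"turn": [0,0,-0.5],"gripper": -1},{"xyz": [0,0,0],"turn": [0,0,-0.5],"gripper": -1},{"xyz": [0,0,0],"turn": [0,0,0],"gripper": -1}])

```text
time_s: 6.45
position: [0.4979, 0.0459, 0.0966]
tool_rot: [[0.84, 0.542, 0.001], [0.542, -0.84, -0.001], [0.001, 0.002, -1.0]]
ft_force: [3.2, -4.1, -6.9]
grip_width: 0.0129
```

```bash
python3 -c "
from h import *
st()"
```

```text
t 6.45 p [0.4979 0.0459 0.0966] yaw 32.82 F [ 3.2 -4.1 -6.9] T [-0.7  -0.37  0.03] w 0.0129 q [ -8.  27.  95.  -0.  58. -41.]
```

Emit:
step_arm(steps=[{"xyz": [0,0,0],"turn": [0,0,-0.3],"gripper": -1},{"xyz": [0,0,0],"turn": [0,0,-0.3],"gripper": -1},{"xyz": [0,0,0],"turn": [0,0,-0.3],"gripper": -1},{"xyz": [0,0,0],"turn": [0,0,-0.3],"gripper": -1},{"xyz": [0,0,0],"turn": [0,0,0],"gripper": -1}])

```text
time_s: 6.87
position: [0.4979, 0.0459, 0.0967]
tool_rot: [[0.787, 0.617, 0.002], [0.617, -0.787, -0.0], [0.001, 0.001, -1.0]]
ft_force: [3.4, -4.1, -7.6]
grip_width: 0.0126
```

```bash
python3 -c "
from h import *
st()"
```

```text
t 6.87 p [0.4979 0.0459 0.0967] yaw 38.11 F [ 3.4 -4.1 -7.6] T [-0.84 -0.49 -0.92] w 0.0126 q [ -8.  27.  95.  -0.  58. -46.]
```

Emit:
step_arm(steps=[{"xyz": [0,0,0],"turn": [0,0,-0.3],"gripper": -1},{"xyz": [0,0,0],"turn": [0,0,-0.3],"gripper": -1},{"xyz": [0,0,0],"turn": [0,0,0],"gripper": -1}])

```text
time_s: 7.12
position: [0.4979, 0.0459, 0.0967]
tool_rot: [[0.757, 0.653, 0.002], [0.653, -0.757, 0.0], [0.001, 0.001, -1.0]]
ft_force: [2.2, -4.2, -6.8]
grip_width: 0.0131
```

```bash
python3 -c "
from h import *
st()"
```

```text
t 7.12 p [0.4979 0.0459 0.0967] yaw 40.76 F [ 2.2 -4.2 -6.8] T [-0.77 -0.42 -1.64] w 0.0131 q [ -8.  27.  95.   0.  58. -49.]
```

Emit:
step_arm(steps=[{"xyz": [0,0,0],"turn": [0,0,0.5],"gripper": -1},{"xyz": [0,0,0],"turn": [0,0,0],"gripper": 0.3},{"xyz": [0,0,0],"turn": [0,0,0],"gripper": 0.3},{"xyz": [0,0,0],"turn": [0,0,0],"gripper": 0.3},{"xyz": [0,0,-0.6],"turn": [0,0,0],"gripper": 0.3},{"xyz": [0,0,-0.9],"turn": [0,0,0],"gripper": 0.3},{"xyz": [0,0,-0.9],"turn": [0,0,0],"gripper": 0.3},{"xyz": [0,0,-0.9],"turn": [0,0,0],"gripper": 0.3},{"xyz": [0,0,0],"turn": [0,0,0],"gripper": 0.3}])

```text
time_s: 7.87
position: [0.4994, 0.0464, 0.2352]
tool_rot: [[0.78, 0.626, 0.012], [0.626, -0.78, -0.002], [0.009, 0.009, -1.0]]
ft_force: [0.5, 0.1, 0.2]
grip_width: 0.0556
```

```bash
python3 - <<'E'
from h import *
s=st();grab('wrist','w2');p,W=cloud('wrist');Z=W[...,2]
e=W[...,:2]-[.4977,.0476]
k=(np.hypot(e[...,0],e[...,1])<.045)&(Z>.0885)&(Z<.1);Q=W[k]
print('bar',cv2.minAreaRect(Q[:,:2].astype(np.float32)*1000),len(Q),np.median(Q[:,2]))
rel(s,[.497,-.267,.22])
E
```

```text
t 7.87 p [0.4994 0.0464 0.2352] yaw 38.76 F [0.5 0.1 0.2] T [-0.   -0.02 -0.06] w 0.0556 q [ -8.  17.  84.   0.  78. -47.]
bar ((497.81591796875, 48.110145568847656), (14.05858039855957, 55.53309631347656), 36.577144622802734) 1066 0.09504706056900422
tool units [-4.955  6.07   0.392]
```

View pics/w2.png

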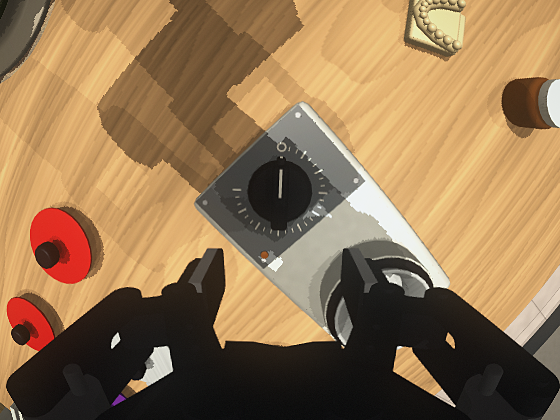

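The bar now lies at 126.6° with its line at (281,183) pointing at the ring at (282,147), so the knob is at its off stop (computed 126.5°). Next I'll go and look at the lid.

Emit:
step_arm(steps=[{"xyz": [-0.448,0.824,0],"turn": [0,0,0],"gripper": 0.5},{"xyz": [-0.448,0.824,0],"turn": [0,0,0],"gripper": 0.5},{"xyz": [-0.448,0.824,0],"turn": [0,0,0],"gripper": 0.5},{"xyz": [-0.448,0.824,0],"turn": [0,0,0],"gripper": 0.5},{"xyz": [-0.448,0.824,0],"turn": [0,0,0],"gripper": 0.5},{"xyz": [-0.448,0.824,0],"turn": [0,0,0],"gripper": 0.5},{"xyz": [-0.448,0.824,0],"turn": [0,0,0],"gripper": 0.5},{"xyz": [-0.448,0.824,0],"turn": [0,0,0],"gripper": 0.5},{"xyz": [-0.448,0.824,0],"turn": [0,0,0],"gripper": 0.5},{"xyz": [-0.448,0.824,0],"turn": [0,0,0],"gripper": 0.5},{"xyz": [-0.448,0.824,0],"turn": [0,0,0],"gripper": 0.5},{"xyz": [0,0,0],"turn": [0,0,0],"gripper": 0.5},{"xyz": [0,0,0],"turn": [0,0,0],"gripper": 0.5}])

```text
time_s: 9.0
position: [0.5696, -0.3611, 0.2261]
tool_rot: [[0.782, 0.624, -0.002], [0.624, -0.782, 0.002], [-0.0, -0.003, -1.0]]
ft_force: [-0.1, 0.8, -0.6]
grip_width: 0.0641
```

```bash
python3 - <<'E'
from h import *
from scipy.optimize import least_squares
s=st();print(s['tool_rot'].round(4));grab('wrist','w3');p,W=cloud('wrist');Z=W[...,2]
e=np.hypot(W[...,0]-.497,W[...,1]+.267)
def circ(P,r0):
    f=lambda c:np.hypot(P[:,0]-c[0],P[:,1]-c[1])-c[2]
    return least_squares(f,[.497,-.267,r0],loss='soft_l1',f_scale=.002).x.round(4)
k=W[(e<.03)&(Z>.060)&(Z<.07)];print('knob top',len(k),cv2.minEnclosingCircle(k[:,:2].astype(np.float32)),k[:,2].max(),np.median(k[:,2]))
f=((e<.065)&(Z>.02)&(Z<.034)).astype(np.uint8);W2=W[f>0];h=cv2.convexHull(W2[:,:2].astype(np.float32))[:,0];print('flange',len(W2),circ(h,.054),cv2.minEnclosingCircle(h))
E
```

```text
t 9.0 p [ 0.5696 -0.3611  0.2261] yaw 38.58 F [-0.1  0.8 -0.6] T [-0.02  0.02 -0.01] w 0.0641 q [-42.  36.  54.   0.  90. -81.]
[[ 7.817e-01  6.237e-01 -2.200e-03]
 [ 6.237e-01 -7.817e-01  2.100e-03]
 [-3.000e-04 -3.000e-03 -1.000e+00]]
knob top 954 ((0.49567142128944397, -0.26963716745376587), 0.016015397384762764) 0.0679655214343774 0.06489359169675435
flange 7938 [ 0.4957 -0.2691  0.0537] ((0.4959469735622406, -0.269015371799469), 0.05440142750740051)
```

View pics/w3.png

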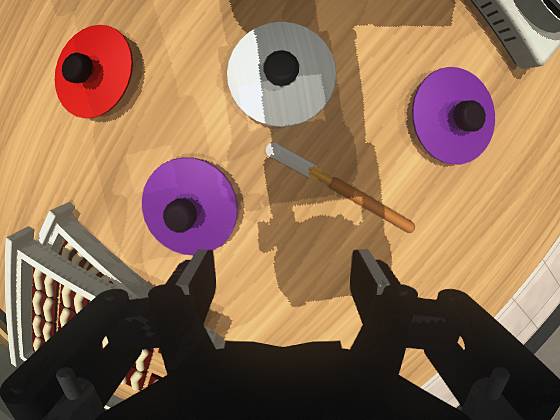

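The silver lid is at (281,72), centre (0.4957, -0.2692), and all the neighbours are well clear. I'll approach it now.

Emit:
step_arm(steps=[{"xyz": [-0.003,-0.737,0],"turn": [0,0,0],"gripper": 0.5},{"xyz": [-0.003,-0.737,0],"turn": [0,0,0],"gripper": 0.5},{"xyz": [-0.003,-0.737,0],"turn": [0,0,0],"gripper": 0.5},{"xyz": [-0.003,-0.737,0],"turn": [0,0,0],"gripper": 0.5},{"xyz": [0,0,0.75],"turn": [0,0,0],"gripper": 0.4},{"xyz": [0,0,0.75],"turn": [0,0,0],"gripper": 0.4},{"xyz": [0,0,0.75],"turn": [0,0,0],"gripper": 0.4},{"xyz": [0,0,0.75],"turn": [0,0,0],"gripper": 0.4},{"xyz": [0,0,0],"turn": [0,0,0],"gripper": 0.4},{"xyz": [0,0,0],"turn": [0,0,0],"gripper": 0.4}])

```text
time_s: 9.88
position: [0.4957, -0.2666, 0.1082]
tool_rot: [[0.78, 0.626, -0.002], [0.626, -0.78, 0.002], [-0.0, -0.002, -1.0]]
ft_force: [-0.1, -0.4, 1.1]
grip_width: 0.0598
```

```bash
python3 -c "
from h import *
s=st();rel(s,[.4957,-.2692,.056]);print(s['tool_rot'].round(4))"
```

```text
t 9.88 p [ 0.4957 -0.2666  0.1082] yaw 38.77 F [-0.1 -0.4  1.1] T [ 0.01 -0.04 -0.03] w 0.0598 q [-40.  31.  84.   0.  65. -79.]
tool units [-0.04   0.053  1.305]
[[ 7.797e-01  6.262e-01 -1.900e-03]
 [ 6.262e-01 -7.797e-01  1.700e-03]
 [-4.000e-04 -2.500e-03 -1.000e+00]]
```

Emit:
step_arm(steps=[{"xyz": [-0.04,0.053,0.5],"turn": [0,0,0],"gripper": 0.4},{"xyz": [0,0,0.5],"turn": [0,0,0],"gripper": 0.4},{"xyz": [0,0,0.3],"turn": [0,0,0],"gripper": 0.4},{"xyz": [0,0,0],"turn": [0,0,0],"gripper": 0.4},{"xyz": [0,0,0],"turn": [0,0,0],"gripper": -0.1},{"xyz": [0,0,0],"turn": [0,0,0],"gripper": -1},{"xyz": [0,0,0],"turn": [0,0,0],"gripper": -1},{"xyz": [0,0,0],"turn": [0,0,0],"gripper": -1},{"xyz": [0,0,0],"turn": [0,0,0],"gripper": -1}], squeeze=35)

```text
time_s: 10.63
position: [0.4969, -0.2713, 0.0584]
tool_rot: [[0.78, 0.625, 0.003], [0.625, -0.78, -0.002], [0.001, 0.004, -1.0]]
ft_force: [-0.3, 0.3, 8.3]
grip_width: 0.0305
```

```bash
python3 -c "
from h import *
s=st();rel(s,[.4957,-.2692,.056])"
```

```text
t 10.63 p [ 0.4969 -0.2713  0.0584] yaw 38.69 F [-0.3  0.3  8.3] T [0.11 0.04 0.03] w 0.0305 q [-41.  35.  87.   0.  58. -79.]
tool units [ 0.01  -0.059  0.06 ]
```

Emit:
step_arm(steps=[{"xyz": [0,0,-0.3],"turn": [0,0,0],"gripper": -1},{"xyz": [0,0,-0.6],"turn": [0,0,0],"gripper": -1},{"xyz": [0,0,-0.8],"turn": [0,0,0],"gripper": -1},{"xyz": [0,0,-0.8],"turn": [0,0,0],"gripper": -1},{"xyz": [0,0,-0.8],"turn": [0,0,0],"gripper": -1},{"xyz": [0,0,-0.7],"turn": [0,0,0],"gripper": -1},{"xyz": [0.4,-0.185,0],"turn": [0,0,0],"gripper": -1},{"xyz": [0.747,-0.345,0],"turn": [0,0,0],"gripper": -1},{"xyz": [0.747,-0.345,0],"turn": [0,0,0],"gripper": -1},{"xyz": [0.747,-0.345,0],"turn": [0,0,0],"gripper": -1},{"xyz": [0.747,-0.345,0],"turn": [0,0,0],"gripper": -1},{"xyz": [0.747,-0.345,0],"turn": [0,0,0],"gripper": -1},{"xyz": [0.747,-0.345,0],"turn": [0,0,0],"gripper": -1},{"xyz": [0.747,-0.345,0],"turn": [0,0,0],"gripper": -1},{"xyz": [0.747,-0.345,0],"turn": [0,0,0],"gripper": -1},{"xyz": [0.747,-0.345,0],"turn": [0,0,0],"gripper": -1},{"xyz": [0.35,-0.16,0],"turn": [0,0,0],"gripper": -1},{"xyz": [0,0,0],"turn": [0,0,0],"gripper": -1},{"xyz": [0,0,0],"turn": [0,0,0],"gripper": -1},{"xyz": [0,0,0],"turn": [0,0,0],"gripper": -1}])

```text
time_s: 12.3
position: [0.6428, 0.0228, 0.2166]
tool_rot: [[0.781, 0.624, -0.0], [0.624, -0.781, -0.0], [-0.0, 0.0, -1.0]]
ft_force: [0.6, 0.1, -0.8]
grip_width: 0.0301
```

```bash
cat > meas.py <<'E'
from h import *
from scipy.optimize import least_squares
s=st();rel(s,[.6438,.0234,.144])
zt=s['position'][2]-.0563  # lid origin z
for n in('scene','side'):
    grab(n,n+'2');p,W=cloud(n);Z=W[...,2]
    e=np.hypot(W[...,0]-.6426,W[...,1]-.0255)
    Q=W[(e<.075)&(Z>zt+.018)&(Z<zt+.036)]
    h=cv2.convexHull(Q[:,:2].astype(np.float32))[:,0]
    print(n,len(Q),'hull fit R54:',least_squares(lambda c:np.hypot(h[:,0]-c[0],h[:,1]-c[1])-.054,[.6426,.0255],loss='soft_l1',f_scale=.002).x.round(4),'box',((h.min(0)+h.max(0))/2).round(4),(h.max(0)-h.min(0)).round(3))
    T=W[(e<.075)&(Z>zt+.022)&(Z<zt+.034)]; A=np.c_[T[:,:2]-T[:,:2].mean(0),np.ones(len(T))]
    print('  flange plane slope',np.linalg.lstsq(A,T[:,2],rcond=None)[0].round(3))
E
python3 meas.py; python3 -c "
import cv2,numpy as np
a=cv2.imread('pics/scene2.png')[130:330,180:380];b=cv2.imread('pics/side2.png')[100:300,120:320]
cv2.imwrite('pics/m2.png',np.hstack([cv2.resize(x,(400,400)) for x in(a,b)]))"
```

```text
t 12.3 p [0.6428 0.0228 0.2166] yaw 38.64 F [ 0.6  0.1 -0.8] T [ 0.02 -0.   -0.03] w 0.0301 q [ -8.  33.  61.  -0.  86. -47.]
tool units [0.03  0.005 1.815]
scene 1525 hull fit R54: [0.6425 0.0221] box [0.6427 0.0223] [0.108 0.108]
  flange plane slope [-0.016 -0.009  0.187]
side 919 hull fit R54: [0.6388 0.0242] box [0.6394 0.0246] [0.109 0.108]
  flange plane slope [-0.011 -0.007  0.187]
```

View pics/m2.png

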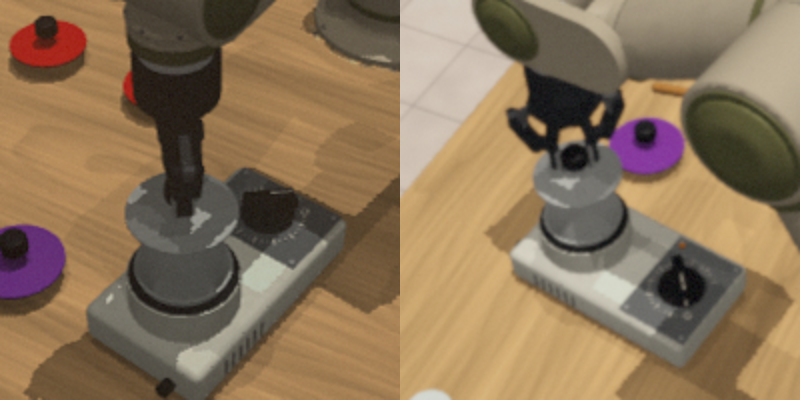

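The lid hangs level over the pot in both views. Measured in the same cameras it is about 1.3 mm short in both x and y, so I'll correct that and lower it.

Emit:
step_arm(steps=[{"xyz": [0.045,0,0.2],"turn": [0,0,0],"gripper": -1},{"xyz": [0,0,0.3],"turn": [0,0,0],"gripper": -1},{"xyz": [0,0,0.3],"turn": [0,0,0],"gripper": -1},{"xyz": [0,0,0.3],"turn": [0,0,0],"gripper": -1},{"xyz": [0,0,0.2],"turn": [0,0,0],"gripper": -1},{"xyz": [0,0,0.1],"turn": [0,0,0],"gripper": -1},{"xyz": [0,0,0.1],"turn": [0,0,0],"gripper": -1},{"xyz": [0,0,0.1],"turn": [0,0,0],"gripper": -1},{"xyz": [0,0,0.05],"turn": [0,0,0],"gripper": -1},{"xyz": [0,0,0],"turn": [0,0,0],"gripper": -1},{"xyz": [0,0,0],"turn": [0,0,0],"gripper": -1}])

```text
time_s: 13.32
position: [0.6447, 0.025, 0.1506]
tool_rot: [[0.781, 0.625, 0.001], [0.625, -0.781, -0.0], [0.0, 0.0, -1.0]]
ft_force: [-0.1, 0.4, -1.5]
grip_width: 0.03
```

```bash
python3 -c "
from h import *
st()"
```

```text
t 13.32 p [0.6447 0.025  0.1506] yaw 38.69 F [-0.1  0.4 -1.5] T [0.03 0.02 0.01] w 0.03 q [ -8.  36.  67.  -0.  77. -47.]
```

Emit:
step_arm(steps=[{"xyz": [0,0,0.03],"turn": [0,0,0],"gripper": -1},{"xyz": [0,0,0.03],"turn": [0,0,0],"gripper": -1},{"xyz": [0,0,0.03],"turn": [0,0,0],"gripper": -1},{"xyz": [0,0,0],"turn": [0,0,0],"gripper": -1},{"xyz": [0,0,0],"turn": [0,0,0],"gripper": -1}])

```text
time_s: 13.73
position: [0.6446, 0.025, 0.1469]
tool_rot: [[0.781, 0.625, 0.0], [0.625, -0.781, -0.0], [0.0, 0.0, -1.0]]
ft_force: [0.0, 0.4, -0.3]
grip_width: 0.0302
```

```bash
python3 -c "
from h import *
st()"
```

```text
t 13.73 p [0.6446 0.025  0.1469] yaw 38.69 F [ 0.   0.4 -0.3] T [ 0.02  0.06 -0.05] w 0.0302 q [ -8.  36.  67.   0.  77. -47.]
```

Emit:
step_arm(steps=[{"xyz": [0,0,0.025],"turn": [0,0,0],"gripper": -1},{"xyz": [0,0,0.025],"turn": [0,0,0],"gripper": -1},{"xyz": [0,0,0],"turn": [0,0,0],"gripper": -1},{"xyz": [0,0,0],"turn": [0,0,0],"gripper": -1}])

```text
time_s: 14.07
position: [0.6446, 0.0248, 0.1464]
tool_rot: [[0.781, 0.625, 0.001], [0.625, -0.781, -0.001], [0.001, 0.001, -1.0]]
ft_force: [-5.6, -0.4, 10.0]
grip_width: 0.0304
```

```bash
python3 -c "
from h import *
st()"
```

```text
t 14.07 p [0.6446 0.0248 0.1464] yaw 38.69 F [-5.6 -0.4 10. ] T [0.04 0.75 0.14] w 0.0304 q [ -8.  36.  67.  -0.  77. -47.]
```

Contact is at TCP z 0.1464, which is the home height for this grasp. I'll relieve the push, then release.

Emit:
step_arm(steps=[{"xyz": [0,0,-0.02],"turn": [0,0,0],"gripper": -1},{"xyz": [0,0,0],"turn": [0,0,0],"gripper": -0.2},{"xyz": [0,0,0],"turn": [0,0,0],"gripper": 0.1},{"xyz": [0,0,0],"turn": [0,0,0],"gripper": 0.3},{"xyz": [0,0,0],"turn": [0,0,0],"gripper": 0.4},{"xyz": [0,0,0],"turn": [0,0,0],"gripper": 0.4},{"xyz": [0,0,-0.3],"turn": [0,0,0],"gripper": 0.4},{"xyz": [0,0,-0.6],"turn": [0,0,0],"gripper": 0.4},{"xyz": [0,0,-0.9],"turn": [0,0,0],"gripper": 0.4},{"xyz": [0,0,-0.9],"turn": [0,0,0],"gripper": 0.4},{"xyz": [-0.5,0.6,-0.2],"turn": [0,0,0],"gripper": 0.4},{"xyz": [-0.5,0.7,0],"turn": [0,0,0],"gripper": 0.4},{"xyz": [-0.5,0.7,0],"turn": [0,0,0],"gripper": 0.4},{"xyz": [-0.5,0.7,0],"turn": [0,0,0],"gripper": 0.4},{"xyz": [0,0,0],"turn": [0,0,0],"gripper": 0.4},{"xyz": [0,0,0],"turn": [0,0,0],"gripper": 0.4}])

```text
time_s: 15.4
position: [0.6495, -0.111, 0.261]
tool_rot: [[0.782, 0.623, -0.001], [0.623, -0.782, 0.0], [-0.0, -0.001, -1.0]]
ft_force: [-0.4, -0.1, -0.7]
grip_width: 0.0595
```

```bash
python3 - <<'E'
from h import *
st();v=[]
for n in('scene','side','wrist'):
    grab(n,n+'3');p,W=cloud(n);Z=W[...,2]
    e=np.hypot(W[...,0]-.6426,W[...,1]-.0255)
    T=W[(e<.051)&(e>.018)&(Z>.109)&(Z<.128)]
    A=np.c_[T[:,:2]-T[:,:2].mean(0),np.ones(len(T))];print(n,len(T),'slope',np.linalg.lstsq(A,T[:,2],rcond=None)[0].round(4),end=' ')
    k=W[(e<.03)&(Z>.14)&(Z<.165)];print('knobtop z med',np.median(k[:,2]).round(4),'xy',k[:,:2].mean(0).round(4),end=' ')
    R=W[(e<.07)&(Z>.105)&(Z<.128)];h=cv2.minEnclosingCircle(R[:,:2].astype(np.float32));print('flange',np.round(h[0],4),round(h[1],4))
    ee=W[...,:2]-[.4977,.0476];Q=W[(np.hypot(ee[...,0],ee[...,1])<.045)&(Z>.0885)&(Z<.1)]
    if len(Q)>50:print('  bar',cv2.minAreaRect(Q[:,:2].astype(np.float32)*1000)[2])
a=cv2.imread('pics/scene3.png');b=cv2.imread('pics/side3.png')
c=np.hstack([cv2.resize(a[190:330,200:380],(400,311),interpolation=2),cv2.resize(b[150:290,150:330],(400,311),interpolation=2)])
w=cv2.resize(cv2.imread('pics/wrist3.png'),(380,285));z=np.zeros((285,800,3),np.uint8);z[:,:380]=w;z[:,400:780]=cv2.resize(a,(380,285))
cv2.imwrite('pics/fin.png',np.vstack([c,z]))
E
```

```text
t 15.4 p [ 0.6495 -0.111   0.261 ] yaw 38.53 F [-0.4 -0.1 -0.7] T [ 0.06 -0.03 -0.04] w 0.0595 q [-20.  33.  54.   0.  94. -58.]
scene 1210 slope [ 0.0009 -0.002   0.1167] knobtop z med 0.1513 xy [0.6484 0.0267] flange [0.6441 0.025 ] 0.055
  bar 37.17452621459961
side 789 slope [-0.0041  0.0018  0.1164] knobtop z med 0.1505 xy [0.6382 0.0299] flange [0.6393 0.0268] 0.0577
  bar 35.380767822265625
wrist 8584 slope [1.000e-04 2.200e-03 1.173e-01] knobtop z med 0.1528 xy [0.6426 0.0246] flange [0.6436 0.0271] 0.0542
```

View pics/fin.png

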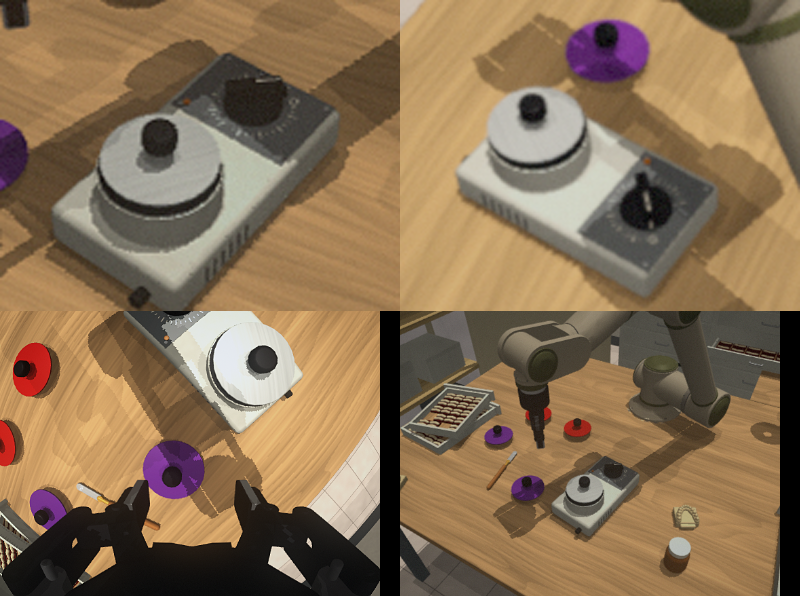

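The picture shows the lid sitting level on the pot: top at z 0.1528 (home is 0.153), slope about 0.1°. The knob points at its off ring, and the cast, jar and knife have not moved. I'm handing it in.

```bash
python3 -c "
from h import *
print(order.close_job())"
```

```text
the job is handed in; nothing more can be done
None
```

The heater is shut down and the job is handed in at about 15.5 s of the 67 s allowed, with the gripper clear of everything.

- **Knob:** I gripped the bar and turned it about 148° anticlockwise until the wrist torque rose to 1.6 N m against the end stop. From close by, the bar then lay at 126.6° against a computed off direction of 126.5°, with its white line pointing at the ring mark. The coarser scene and side cameras gave about 127° and 125° at the end.
- **Lid:** I picked the aluminium one, corrected its position over the pot by about 1.3 mm each way, and set it down with about 10 N. After release its top stood at 0.1528 m (0.153 m is fully home) and its slope was about 0.1° by the wrist camera. The scene and side cameras read the top 2 to 3 mm lower and put the lid centre up to 5 mm apart. They showed the same camera-to-camera offset when I measured the pot itself.
- **Bystanders:** The cast, jar and wax knife look unmoved in the last pictures. I checked these by eye only, not by measurement.

No check failed.

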